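# Nest three glaze strainers on the hook, largest first

### The arm

A 7-joint arm with a two-finger parallel gripper is mounted at the origin on a cart in front of the work surface, level with it; the furniture and walls round the work are solid. World frame = base frame: x ahead of the robot, y to its left, z up, the work surface at z = 0. Lengths are in m, angles in rad, forces in N, time in s.
With the tool pointing down it reaches from about 0.425 to 0.8 m from the base axis. Payload 8.3 kg.
Tool frame: the origin (TCP) lies between the finger pads; the fingertips stand 14 mm ahead of it and the grasp point (between the pads) lies 5 mm behind it; z points along the fingers, y is the line along which they close (so a half turn about z gives the same grasp; the last joint's range is limited). The gripper opens to 85 mm and grips with 20 to 120 N. Pads are 22 mm wide; open, the fingers measure 114 mm over their backs; the gripper's body (76 mm by 85 mm) begins 54 mm behind the grasp point. The pads swing forward as they close: fully open they stand 13 mm farther back than shut.
Start: joints at [-1.324, 0.383, 0.016, 1.37, -0.006, 1.388, -0.046], TCP at [0.19, 0.595, 0.245] pointing down, gripper open.
Joint ranges: [-2.95, 2.95], [-0.25, 2.06], [-1.52, 1.56], [0.18, 2.33], [-1.44, 4.58], [0.02, 2.06], [-3.01, 3.01]. Speed limits (rad/s): [2.39, 2.39, 3.01, 3.01, 3.14, 3.14, 3.14].

### API

Orientations are given as a unit quaternion [w, x, y, z].
In Python, from station import ctrl gives the robot as it stands. Calls block until the motion is done:
- ctrl.reach(position, orientation): joint-space move of the TCP to a pose.
- ctrl.move_l(position, vel=0.15, ori=None, until_force=None): straight line of the TCP; ori=None keeps the orientation; vel is the mean speed in m/s. With until_force (N) it stops when the force on the tool has changed by that much, and returns True; else False.
- ctrl.move_joints(angles): joint-space move.
- ctrl.gripper_to(opening): opening from 0.0 (shut) to 1.0 (fully open); the grip force is fixed at half the most; returns when the fingers have stopped.
- ctrl.wait(seconds).
- ctrl.solve_ik(position, orientation): joint angles nearest the present ones, or None.
- ctrl.capture(name): name is "scene" or "top" or "wrist"; returns a dict with "frame" (480x640x3 uint8, red, green, blue), "mtx" (3x3 intrinsics, pixels), "extrinsics" (4x4, takes a point from world to camera coordinates). Camera axes: x right, y down, z forward; pixel columns grow to the right and rows downward; lengths in m; the calibration is good to about 2 mm. The wrist camera is an equidistant fisheye: a pixel r from the principal point sees the ray r / f radians off the axis. A picture is of the moment at which its call begins. There is no depth.
A pose or a line that the arm cannot do raises ctrl.PlanningError and nothing moves.
- ctrl.sign_off(): hands the job in; it is judged then, once.
Readings, each from a call of its own:
- ctrl.read_time(): time.
- ctrl.read_joints(): joint angles.
- ctrl.read_dq(): joint speeds.
- ctrl.read_joint_torque(): joint torques, N m.
- ctrl.read_tool_pos(): TCP position.
- ctrl.read_ee_rot(): TCP orientation.
- ctrl.read_contact_force(): force on the tool from outside, world axes, zero at the start.
- ctrl.read_ft_torque(): the same for the moment, N m.
- ctrl.read_width(): opening from 0.0 (shut) to 1.0 (fully open).
- ctrl.read_finger_force(): force on a finger pad.
Only numpy, scipy, OpenCV 4.12 (cv2) and the standard library are available. Lean on these libraries where they do the work, as an engineer would, in place of code of your own. Each camera call takes 0.05 s, during which the arm holds its last target. There are 200 camera calls.

### The job

Hang the three glaze strainers on the bar of the hook stand by the eyes in their handles, one after the other: the large blue one first, then the medium yellow one, then the small red one, each nesting into the one before. Slide each along the bar until it bears on the rubber buffer (the later ones on the strainer before) and press it home for a moment with about 10 N, never as much as 20 N, before you let go of it; leave all three hanging still and snug together. Do not tip a strainer over, and leave the cup, the jar and the shell dish where they are.

Things in the scene. Friction and masses are not known exactly. Their poses are not given: they have to be found in the camera images.
- hook_stand: fixed stand: iron base 116 mm wide, 14 mm high, post 18 mm thick, its ball top 196 mm high; a level steel bar 10 mm in diameter leaves the post to -x. Origin: on the table under the post; z up. On the bar near the post is a clamped brass collar with a rubber buffer disc, 34 mm across, that the sleeves bear on; it gives 1 mm per 6 N, 4 mm at most
- bar_root (a point): where the bar's axis meets the post's, 170 mm above the table; the bar runs to -x of this frame, stays level and gives downwards by 1 mm per 4 N (it sits in a rubber bush). The collar's place differs each time: the buffer's front is anywhere from 34 to 74 mm in front (-x) of this point; that is not reported and must be felt for
- bar_tip (a point): centre of the bar's free end, 177 mm from the post's axis; the last 12 mm of the bar slope up by 6 mm to this point, so the end lies between 165 and 181 mm above the table
- large: large, blue-handled mesh strainer on edge, 300 g (varies): steel drum 112 mm wide along x from -14 to +24 mm, open to -x, axis 59 mm up. Origin: underside midway between its feet (56 mm apart). Above the drum a coloured sleeve (the eye), outside 28 x 28 x 34 mm, centre 132 mm above the origin; on it a lug to grip, 12 mm (x) by 22 mm (y), 148 to 183 mm above the origin.
- large_eye (a point): centre of the large strainer's sleeve, a through hole along x, 20 mm wide (y), 26 mm high, 28 mm long; hanging, its ceiling rests on the bar and this point is 8 mm below the bar's axis.
- medium: medium, yellow-handled mesh strainer on edge, 220 g (varies): steel drum 76 mm wide along x from -14 to +24 mm, open to -x, axis 41 mm up. Origin: underside midway between its feet (38 mm apart). Above the drum a coloured sleeve (the eye), outside 28 x 28 x 34 mm, centre 114 mm above the origin; on it a lug to grip, 12 mm (x) by 22 mm (y), 130 to 165 mm above the origin.
- medium_eye (a point): centre of the medium strainer's sleeve, a through hole along x, 20 mm wide (y), 26 mm high, 28 mm long; hanging, its ceiling rests on the bar and this point is 8 mm below the bar's axis. Pressed home it is 28 mm in front (-x) of the large eye, sleeve on sleeve, its drum 10 mm inside the large drum with 6 mm to spare around.
- small: small, red-handled mesh strainer on edge, 150 g (varies): steel drum 44 mm wide along x from -14 to +24 mm, open to -x, axis 25 mm up. Origin: underside midway between its feet (28 mm apart). Above the drum a coloured sleeve (the eye), outside 28 x 28 x 34 mm, centre 98 mm above the origin; on it a lug to grip, 12 mm (x) by 22 mm (y), 114 to 149 mm above the origin.
- small_eye (a point): centre of the small strainer's sleeve, a through hole along x, 20 mm wide (y), 26 mm high, 28 mm long; hanging, its ceiling rests on the bar and this point is 8 mm below the bar's axis. Pressed home it is 28 mm in front (-x) of the medium eye, sleeve on sleeve, its drum 10 mm inside the medium drum with 5 mm to spare around.
- water_cup: white slip cup, 69 mm wide, 64 mm high; a bystander
- glaze_jar: blue screw-lid jar with black lid, 56 mm wide, 70 mm high; a bystander
- shell_dish: pale biscuit shell dish, 78 x 108 x 42 mm, fragile; a bystander

How it is judged:
By the outcome, as a careful person would: the job done as asked, in the order asked, and still so for the second after the job is handed in, with the robot touching nothing.
It also fails if it takes over 72 s, if anything falls off the work surface, if the arm or the gripper's body presses on something with over 40 N, if the wrist force passes 120 N, or if a joint passes its speed limit or range.

## Working session

There is one attempt and no reset: what is moved stays moved. The work goes in short steps, each a Python script; the robot and the scene stay as the last script left them, time stands still between calls to the robot, and variables do not carry over. Pictures are saved under pics/ and viewed, at most 10 in all, crops included, and the job is handed in when it is done.

```bash
ls; mkdir -p pics; python3 - <<'E'
from station import ctrl
import cv2,numpy as np
np.set_printoptions(precision=4,suppress=True)
for n in("scene","top","wrist"):
    c=ctrl.capture(n); cv2.imwrite(f"pics/{n}0.png",c["frame"][...,::-1]); print(n,c["mtx"].tolist(),c["extrinsics"])
print(ctrl.read_time(),ctrl.read_ee_rot(),ctrl.read_contact_force())
E
```

```text
pics
scene [[598.0788748272512, 0.0, 326.6363933963071], [0.0, 598.0788748272512, 228.2631908714724], [0.0, 0.0, 1.0]] [[ 0.6561 -0.7545  0.0137 -0.2206]
 [-0.2989 -0.2764 -0.9134  0.3542]
 [ 0.693   0.5952 -0.4069  1.0176]
 [ 0.      0.      0.      1.    ]]
top [[597.8416159694871, 0.0, 320.7678526737338], [0.0, 597.8416159694871, 225.38032965975643], [0.0, 0.0, 1.0]] [[ 0.0104 -0.9996  0.0248  0.1902]
 [-0.983  -0.0148 -0.183   0.5736]
 [ 0.1833 -0.0224 -0.9828  1.4321]
 [ 0.      0.      0.      1.    ]]
wrist [[371.64829954431775, 0.0, 320.4597202226979], [0.0, 371.64829954431775, 234.47973742614542], [0.0, 0.0, 1.0]] [[ 0.3045  0.9525 -0.0024 -0.624 ]
 [ 0.9022 -0.2876  0.3214 -0.0423]
 [ 0.3055 -0.1    -0.9469  0.3804]
 [ 0.      0.      0.      1.    ]]
0.15 [-0.0001  0.1543  0.988  -0.0007] [-0.3759 -0.1538 -0.7446]
```

View pics/scene0.png

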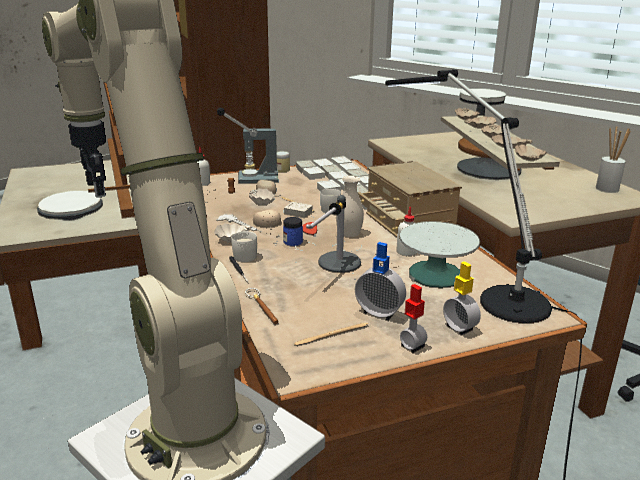

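View pics/top0.png

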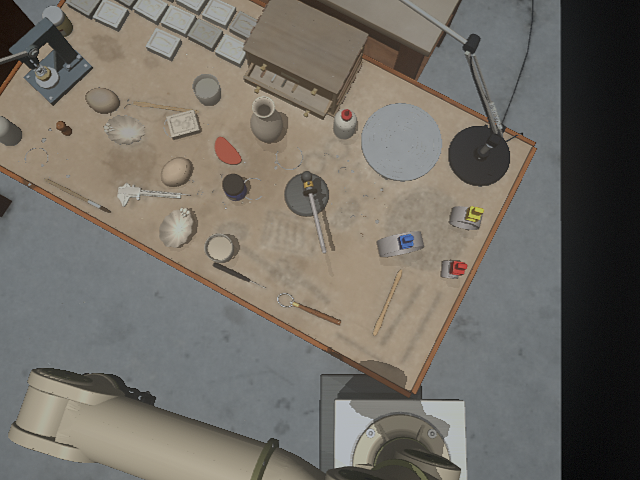

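The scene view shows the stand with its ball at about (340,201) and the bar end near (307,230). The blue lug is at (381,250), yellow at (464,270) and red at (415,295). The top view has the stand at (307,190), blue at (405,241), yellow at (474,214) and red at (457,268). I'll enlarge both.

```bash
python3 - <<'E'
import cv2,numpy as np
s=cv2.imread("pics/scene0.png")[190:355,290:490];t=cv2.imread("pics/top0.png")[165:285,280:490]
cv2.imwrite("pics/sc.png",cv2.resize(s,None,fx=3.6,fy=3.6,interpolation=cv2.INTER_CUBIC))
cv2.imwrite("pics/tc.png",cv2.resize(t,None,fx=3.8,fy=3.8,interpolation=cv2.INTER_CUBIC))
E
```

```text
(no output)
```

View pics/sc.png

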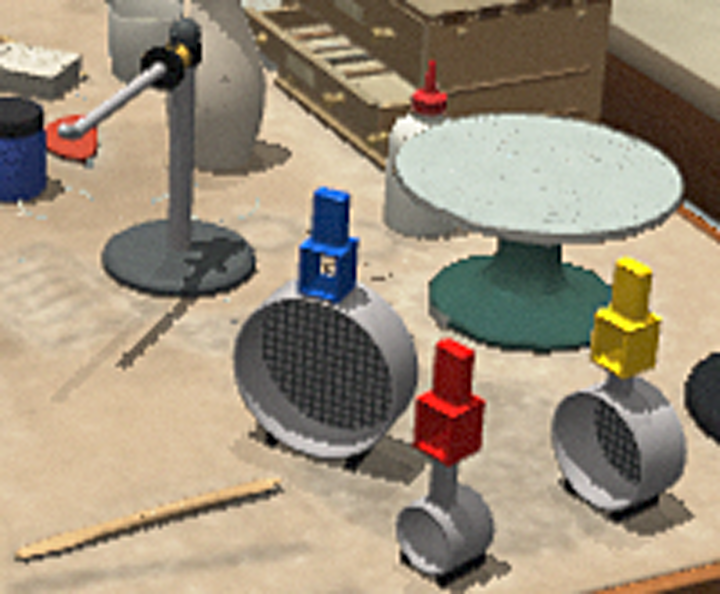

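View pics/tc.png

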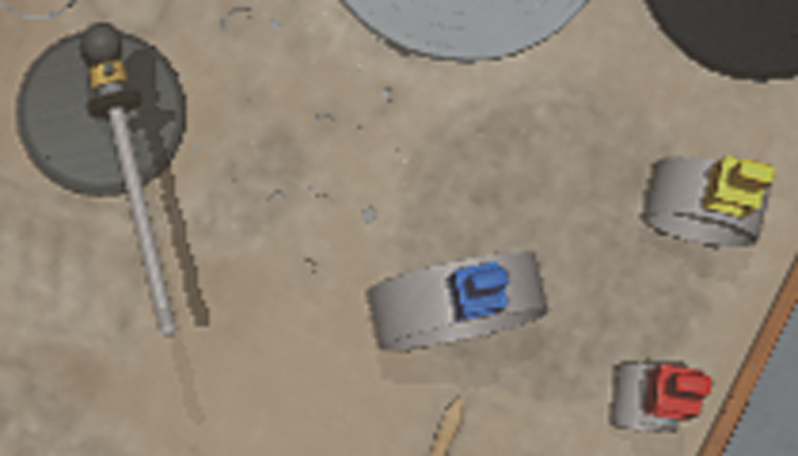

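The crops show the buffer disc close to the post, with the bar running about 10° off -x. Next I fit strainer poses by silhouette in both views, and the stand pose from ball and bar points.

```bash
cat > fit.py <<'E'
import cv2,numpy as np
from scipy.optimize import minimize,least_squares
np.set_printoptions(precision=4,suppress=True)
from calib import CAL
def proj(P,n):
    K,E=CAL[n]; c=P@E[:3,:3].T+E[:3,3]; p=c@K.T; return p[:,:2]/p[:,2:]
def place(P,q):
    c,s=np.cos(q[2]),np.sin(q[2]); return P@np.array([[c,s,0],[-s,c,0],[0,0,1]])+[q[0],q[1],0]
def box(x,y,a,b): return np.array([[i*x/2,j*y/2,k] for i in(-1,1) for j in(-1,1) for k in(a,b)])
def ray(px,n,z):
    K,E=CAL[n]; R=E[:3,:3]; o=-R.T@E[:3,3]; d=R.T@np.linalg.inv(K)@[*px,1]; return o+d*(z-o[2])/d[2]
HUE={"large":(100,130),"medium":(22,34),"small":(-6,6)}; H={"large":.132,"medium":.114,"small":.098}
def mask(img,name,c,r):
    h=cv2.cvtColor(img,cv2.COLOR_BGR2HSV).astype(int); lo,hi=HUE[name]; hue=(h[...,0]+20)%180-20
    m=((hue>=lo)&(hue<=hi)&(h[...,1]>130)&(h[...,2]>40)).astype(np.uint8)
    w=np.zeros_like(m); cv2.circle(w,c,r,1,-1); m*=w
    cs,_=cv2.findContours(m,cv2.RETR_EXTERNAL,cv2.CHAIN_APPROX_NONE); o=np.zeros_like(m); cv2.drawContours(o,[max(cs,key=cv2.contourArea)],-1,1,-1); return o
def fit(imgs,name,cent,q0,z0=0.):
    h=H[name]+z0; B=[box(.028,.028,h-.017,h+.017),box(.012,.022,h+.016,h+.051)]
    S=4;M={n:cv2.GaussianBlur(cv2.resize(mask(imgs[n],name,cent[n],30)*255,None,fx=S,fy=S,interpolation=cv2.INTER_LINEAR),(0,0),3).astype(float) for n in cent}
    def cost(q):
        e=0
        for n in cent:
            r=np.zeros(M[n].shape,np.uint8)
            for b in B:
                p=(proj(place(b,q),n)+.5)*S-.5
                cv2.fillConvexPoly(r,cv2.convexHull(np.round(p*16).astype(np.int32)),255,shift=4)
            e+=((cv2.GaussianBlur(r,(0,0),3)-M[n])**2).sum()/M[n].sum()
        return e
    best=min((minimize(cost,[*q0[:2],y],method="Nelder-Mead",options=dict(initial_simplex=np.array([[0,0,0],[.01,0,0],[0,.01,0],[0,0,.15]])+[*q0[:2],y],xatol=1e-4,fatol=1e-3)) for y in (q0[2]-.2,q0[2],q0[2]+.2)),key=lambda r:r.fun)
    return best.x,best.fun
E
python3 - <<'E'
from station import ctrl
import numpy as np
open("calib.py","w").write("from numpy import array\nCAL={\n"+"".join(f"'{n}':(array({c['mtx'].tolist()}),array({c['extrinsics'].tolist()})),\n" for n in("scene","top") for c in[ctrl.capture(n)])+"}\n")
from fit import *
im={n:cv2.imread(f"pics/{n}0.png") for n in("scene","top")}
for k,s,t in(("large",(381,257),(405,241)),("medium",(464,280),(474,214)),("small",(415,302),(457,268))):
    p=ray(t,"top",H[k]+.03)
    print(k,*fit(im,k,{"scene":s,"top":t},[p[0],p[1],.15]), [fit(im,k,{n:c},[p[0],p[1],.15])[0] for n,c in(("scene",s),("top",t))])
obs={"scene":np.array([[341.0,200.2],[308.,225.8]]),"top":np.array([[306.2,175.7],[323.8,251.8]])}
f=lambda q:np.concatenate([(proj(place(np.array([[0,0,q[3]],[-.176,0,.176]]),q)-[0,0],n)-obs[n]).ravel() for n in obs])
r=least_squares(f,[.55,.2,.1,.184]);print(r.x,r.fun)
for n in obs: print(n,proj(place(np.array([[-.049,0,.17],[-.165,0,.17],[-.177,0,.176],[0,0,0]]),r.x),n))
E
```

```text
large [0.5206 0.0024 0.473 ] 156.23906845540202 [array([0.5185, 0.0017, 0.4361]), array([ 0.522 , -0.0005,  0.0608])]
medium [ 0.5876 -0.1657  0.6466] 317.3291354015773 [array([ 0.5916, -0.1645, -0.0323]), array([ 0.5845, -0.1626,  0.6428])]
small [ 0.4636 -0.1261  0.0158] 61.79413779301832 [array([ 0.4617, -0.1259, -0.048 ]), array([ 0.4646, -0.1288,  0.0385])]Traceback (most recent call last):
  File "<stdin>", line 11, in <module>
    return func(*args, **kwargs)
    vector_fun = VectorFunction(
        fun_wrapped,
    ...<6 lines>...
        workers=workers
    )
    self._update_fun()
    ~~~~~~~~~~~~~~~~^^
    self.f = self.fun_wrapped(xp_copy(self.x))
             ~~~~~~~~~~~~~~~~^^^^^^^^^^^^^^^^^
    return np.atleast_1d(self.fun(x))
                         ~~~~~~~~^^^
    return self.f(x, *self.args, **self.kwargs)
           ~~~~~~^^^^^^^^^^^^^^^^^^^^^^^^^^^^^^
  File "<stdin>", line 10, in <lambda>
ValueError: operands could not be broadcast together with shapes (2,3) (2,)
```

```bash
sed -i 's/return P@np/return P@np/; s/>130)&(h\[...,2\]>40)/>110)\&(h[...,2]>25)/' fit.py; cat > ov.py <<'E'
from fit import *
im={n:cv2.imread(f"pics/{n}0.png") for n in("scene","top")}
D={"large":(.056,.059),"medium":(.038,.041),"small":(.022,.025)}
obs={"scene":np.array([[341.0,200.2],[308.,225.8]]),"top":np.array([[306.2,175.7],[323.8,251.8]])}
f=lambda q:np.concatenate([(proj(place(np.array([[0,0,q[3]],[-.176,0,.176]]),q),n)-obs[n]).ravel() for n in obs])
r=least_squares(f,[.55,.2,.1,.184]);print(r.x,r.fun)
C={"large":((381,257),(405,241),.2),"medium":((464,280),(474,214),-.15),"small":((415,302),(457,268),-.05)}
S=8;out={n:cv2.resize(im[n],None,fx=S,fy=S,interpolation=cv2.INTER_CUBIC) for n in im}
def line(n,P,q,col=(0,255,0)): cv2.polylines(out[n],[np.round(((proj(place(np.array(P),q),n)+.5)*S-.5)*16).astype(np.int32)],False,col,1,shift=4)
for k,(s,t,y) in C.items():
    p=ray(t,"top",H[k]+.03); q,e=fit(im,k,{"scene":s,"top":t},[p[0],p[1],y]); print(k,q,e)
    R,ax=D[k]; a=np.linspace(0,2*np.pi,50)
    for n,c in(("scene",s),("top",t)):
        cs,_=cv2.findContours(cv2.resize(mask(im[n],k,c,30),None,fx=S,fy=S,interpolation=cv2.INTER_NEAREST),cv2.RETR_EXTERNAL,2); cv2.drawContours(out[n],cs,-1,(255,0,255),1)
        for x in(-.014,.024): line(n,np.c_[a*0+x,R*np.cos(a),ax+R*np.sin(a)],q)
        for b in(box(.028,.028,H[k]-.017,H[k]+.017),box(.012,.022,H[k]+.016,H[k]+.051)):
            for i in range(8):
                for j in range(i):
                    if (abs(b[i]-b[j])>1e-9).sum()==1: line(n,[b[i],b[j]],q)
for n in out:
    a=np.linspace(0,7,60)
    line(n,[[0,0,.17],[-.165,0,.17],[-.177,0,.176]],r.x); line(n,np.c_[.058*np.cos(a),.058*np.sin(a),a*0+.014],r.x); line(n,np.c_[a*0-.045,.017*np.cos(a),.17+.017*np.sin(a)],r.x)
def g(n,c,w,h): return cv2.resize(out[n][int((c[1]-h/2)*S):int((c[1]+h/2)*S),int((c[0]-w/2)*S):int((c[0]+w/2)*S)],(266,300))
cv2.imwrite("pics/ov.png",np.vstack([np.hstack([g("top",c,62,70) for c in((395,241),(465,216),(457,270))]),np.hstack([g("scene",(381,265),62,70),g("scene",(464,285),62,70),g("scene",(415,310),62,70)])]))
cv2.imwrite("pics/ovs.png",np.hstack([cv2.resize(g("top",(312,213),80,90),(400,450)),cv2.resize(g("scene",(332,230),80,90),(400,450))]))
E
python3 ov.py
```

```text
[0.6599 0.2348 0.238  0.1808] [ 0.2347 -0.3042  0.1095 -0.1515  0.0701  0.9782 -0.2054 -0.6199]
large [0.5208 0.0023 0.3422] 109.77560132602184
medium [ 0.5924 -0.1656 -0.2896] 109.42673046419404
small [ 0.4636 -0.1258 -0.0993] 24.025887536192847
```

View pics/ov.png

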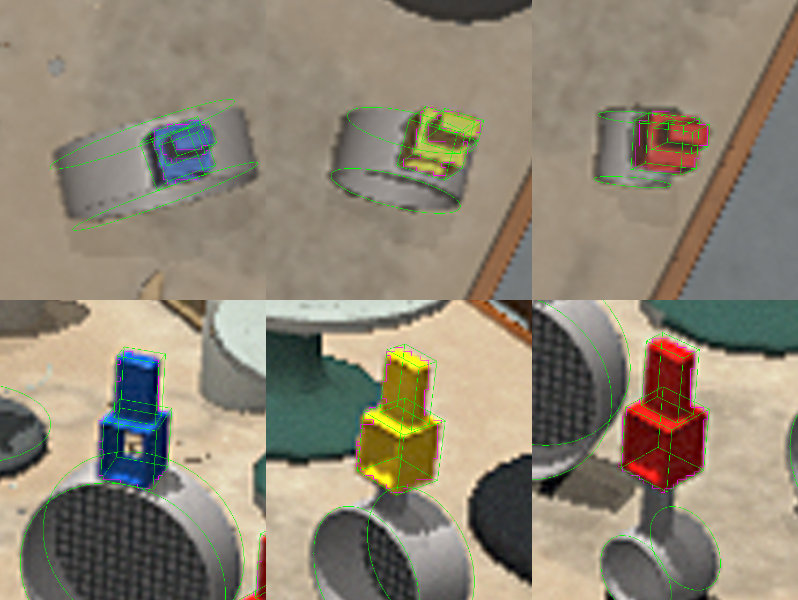

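View pics/ovs.png

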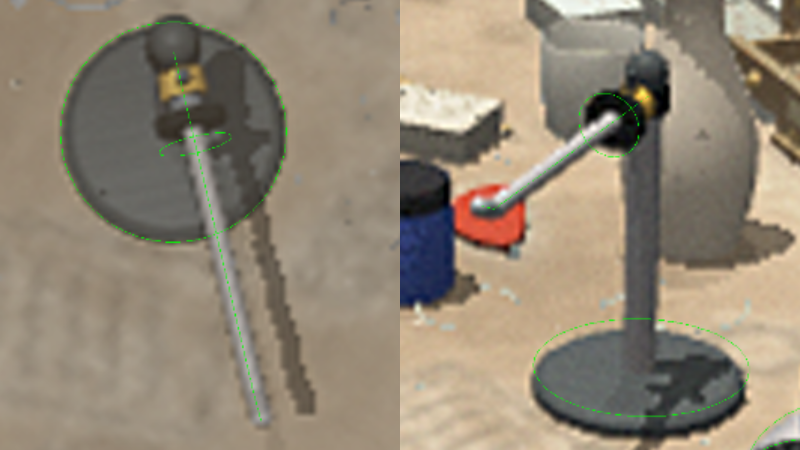

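The stand fit is good: root (0.660, 0.235), yaw 0.238. The drums suggest yaw of about 0.22 for blue, -0.29 for yellow and -0.10 for red. I start with blue.

```bash
cat > arm.py <<'E'
from station import ctrl
import numpy as np
np.set_printoptions(precision=4,suppress=True)
ROOT=np.array([.660,.2348]); YB=.238; U=np.array([np.cos(YB),np.sin(YB)]); OFF=.035
def q(yaw): a=np.pi+yaw; return [0,float(np.cos(a/2)),float(np.sin(a/2)),0]
def bar(d,ez): return [*(ROOT-d*U),ez+OFF]     # TCP for an eye d in front of the root, height ez
def F(): return np.array(ctrl.read_contact_force())
def st(m): print(m,"t=%.1f"%ctrl.read_time(),"tcp",np.array(ctrl.read_tool_pos()),"F",F(),"w %.3f"%ctrl.read_width())
def pick(xy,yaw,h):
    z=h+OFF
    ctrl.reach([*xy,z+.075],q(yaw)); ctrl.move_l([*xy,z],.12); st("down")
    ctrl.gripper_to(0.); st("gripped")
    ctrl.move_l([*xy,z+.06],.15); st("lifted")
E
python3 - <<'E'
from arm import *
print([ctrl.solve_ik(p,q(y)) for p,y in(([.5208,.0023,.167],.22),([.5924,-.1656,.15],-.29),([.4636,-.1258,.133],-.1),(bar(.21,.173),YB),(bar(.05,.162),YB))])
pick((.5208,.0023),.22,.132)
E
```

```text
[array([-0.64  ,  0.2449,  0.6725,  1.7919, -0.1654,  1.1617,  1.8749]), array([-0.4185,  0.5643,  0.9153,  1.5625, -0.4638,  1.2461,  1.8529]), array([-0.6743,  0.2455,  1.0018,  1.9409, -0.2346,  1.0782,  1.897 ]), array([-0.7484,  0.1168,  0.3243,  1.7948, -0.0393,  1.2362,  1.3956]), array([-0.5927,  0.4714,  0.2805,  1.3741, -0.1303,  1.3142,  1.5006])]
down t=3.4 tcp [0.5212 0.0023 0.1676] F [-0.454  -0.5513  0.1597] w 0.998
gripped t=4.0 tcp [0.521  0.0025 0.1674] F [-1.1353  1.2136  4.1469] w 0.246
lifted t=4.6 tcp [0.5203 0.0023 0.226 ] F [-0.9327  0.8785 -3.1909] w 0.247
```

```bash
python3 - <<'E'
from arm import *
import cv2
ctrl.move_l(bar(.215,.173),.2,q(YB)); st("pre")
c=ctrl.capture("scene")["frame"][...,::-1]; t=ctrl.capture("top")["frame"][...,::-1]
cv2.imwrite("pics/pre1.png",np.hstack([cv2.resize(c[180:330,270:420],(400,400),interpolation=cv2.INTER_CUBIC),cv2.resize(t[150:300,260:410],(400,400),interpolation=cv2.INTER_CUBIC)]))
E
```

```text
pre t=5.7 tcp [0.4516 0.1827 0.2079] F [-0.6364 -1.0247 -3.5391] w 0.247
```

View pics/pre1.png

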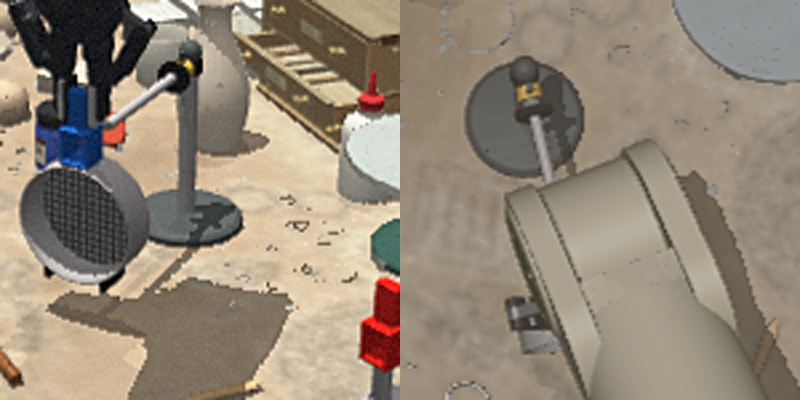

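The left crop shows the blue strainer held upright, with its sleeve at (80,145) lined up with the bar end at (108,125). I thread it on with a force guard.

```bash
cat >> arm.py <<'E'
def thread(d):
    if ctrl.move_l(bar(.15,.173),.06,until_force=4): st("HIT"); return False
    st("threaded"); 
    if ctrl.move_l(bar(d,.1655),.06,until_force=4): st("HIT2"); return False
    st("slid"); f=F()
    print(ctrl.move_l(bar(d,.157),.01,until_force=2)); st("on bar"); return True
def press(dmin,goal=9.):
    z=ctrl.read_tool_pos()[2]-OFF; f0=F()
    print(ctrl.move_l(bar(dmin,z),.012,until_force=goal)); ax=lambda:(F()-f0)[:2]@-U
    st("pressed"); print("axial",ax())
    return z,f0
E
python3 - <<'E'
from arm import *
print(thread(.1))
E
```

```text
threaded t=7.0 tcp [0.514  0.1994 0.208 ] F [ 0.0752  0.8524 -4.4987] w 0.246
slid t=8.0 tcp [0.5626 0.2111 0.2005] F [-1.2416 -0.1543 -4.2577] w 0.243
True
on bar t=8.6 tcp [0.5627 0.2113 0.196 ] F [ 2.522  -0.0962  2.0599] w 0.246
True
```

```bash
python3 - <<'E'
from arm import *
p=np.array(ctrl.read_tool_pos()); ctrl.move_l([*bar(.1,0)[:2],p[2]+.0008],.02); ctrl.wait(.2); st("eased")
press(.042,8.)
for _ in range(4): ctrl.wait(.15); st("hold")
p=np.array(ctrl.read_tool_pos()); print("d",(ROOT-p[:2])@U,"lat",(p[:2]-ROOT)@[-U[1],U[0]])
E
```

```text
eased t=9.0 tcp [0.5628 0.2113 0.1967] F [ 1.5564  0.9758 -1.0879] w 0.245
True
pressed t=12.6 tcp [0.6104 0.2228 0.1958] F [-0.9594  0.5256  3.2181] w 0.247
axial 2.55099852264959
hold t=12.8 tcp [0.6104 0.2228 0.1956] F [1.3968 0.0207 2.9753] w 0.244
hold t=12.9 tcp [0.6103 0.2228 0.1955] F [ 0.6232 -0.2621  3.4942] w 0.245
hold t=13.1 tcp [0.6102 0.2228 0.1954] F [1.31   0.4738 3.8402] w 0.249
hold t=13.2 tcp [0.6101 0.2227 0.1953] F [2.3083 0.4489 4.7897] w 0.242
d 0.05132254901642248 lat 3.455350049857975e-05
```

```bash
cat >> arm.py <<'E'
def Fm(n=8):
    a=[]
    for _ in range(n): ctrl.wait(.01); a.append(F())
    return np.mean(a,0)
def loc(): p=np.array(ctrl.read_tool_pos()); return (ROOT-p[:2])@U,p[2]
def steps(d,z,ds,goal,f0,n=20):
    for _ in range(n):
        d-=ds; hit=ctrl.move_l([*bar(d,0)[:2],z],.01,until_force=7); ctrl.wait(.05); f=Fm(); a=-(f-f0)[:2]@U
        print("cmd d %.4f"%d,"at %.4f z %.4f"%loc(),"axial %.1f"%a,"Fz %.1f"%f[2],hit)
        if a>=goal: break
    return d
E
python3 - <<'E'
from arm import *
f0=np.array([-.6,0,-4.]) # held free, roughly
d=steps(.0510,.1962,.0004,9.,f0,12)
E
```

```text
cmd d 0.0506 at 0.0511 z 0.1958 axial 1.6 Fz 2.9 False
cmd d 0.0502 at 0.0510 z 0.1958 axial 4.9 Fz 3.1 False
cmd d 0.0498 at 0.0508 z 0.1957 axial 5.7 Fz 3.0 False
cmd d 0.0494 at 0.0506 z 0.1956 axial 6.9 Fz 3.3 False
cmd d 0.0490 at 0.0504 z 0.1956 axial 7.5 Fz 3.9 False
cmd d 0.0486 at 0.0502 z 0.1955 axial 8.3 Fz 3.8 False
cmd d 0.0482 at 0.0500 z 0.1954 axial 9.6 Fz 4.4 False
```

```bash
cat >> arm.py <<'E'
def letgo(d,z,f0,zup=.0008):
    ctrl.wait(.3); print("held axial %.1f"%(-(Fm()-f0)[:2]@U), "dist %.4f z %.4f"%loc())
    d=steps(d,z,-.0012,-99,f0,1); ctrl.move_l([*bar(d,0)[:2],z+zup],.01); print("eased F",Fm())
    ctrl.gripper_to(.55); st("open"); p=np.array(ctrl.read_tool_pos()); ctrl.move_l([*p[:2],.26],.12); st("clear")
E
python3 - <<'E'
from arm import *
import cv2
f0=np.array([-.6,0,-4.])
d=steps(.0482,.1962,.0002,9.8,f0,2)
letgo(d,.1962,f0)
p=np.array(ctrl.read_tool_pos()); ctrl.move_l([*(p[:2]-.10*U),.26],.2)
c=ctrl.capture("scene")["frame"][...,::-1]; t=ctrl.capture("top")["frame"][...,::-1]
cv2.imwrite("pics/h1.png",np.hstack([cv2.resize(c[180:330,270:420],(400,400),interpolation=cv2.INTER_CUBIC),cv2.resize(t[150:300,260:410],(400,400),interpolation=cv2.INTER_CUBIC)]))
E
```

```text
cmd d 0.0480 at 0.0500 z 0.1954 axial 9.8 Fz 4.3 False
held axial 10.2 dist 0.0500 z 0.1954
cmd d 0.0492 at 0.0502 z 0.1957 axial 5.7 Fz 3.2 False
eased F [-5.4885 -1.2637  1.3967]
open t=17.6 tcp [0.6124 0.2232 0.197 ] F [ 0.103   0.2963 -0.1348] w 0.549
clear t=18.3 tcp [0.6122 0.2232 0.2593] F [-0.5375 -0.8322  0.1516] w 0.550
```

View pics/h1.png

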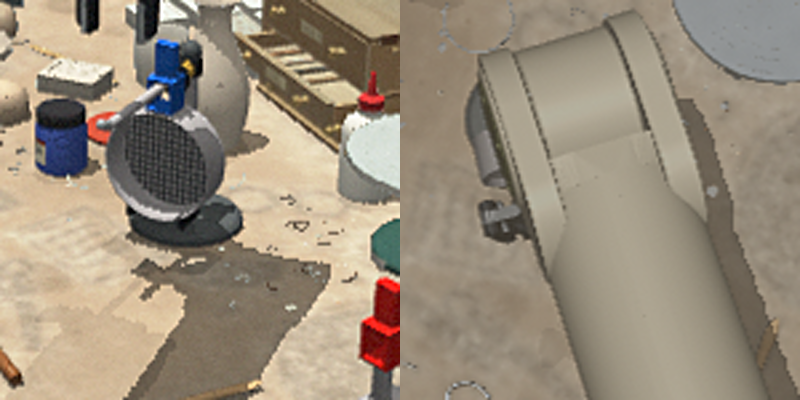

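The blue strainer hangs upright against the buffer, with its lug at (168,60) in the left crop. Yellow is next.

```bash
python3 - <<'E'
from arm import *
ctrl.move_l([.52,-.02,.26],.3,q(0)) 
pick((.5924,-.1656),-.29,.114)
ctrl.move_l(bar(.215,.173),.2,q(YB)); ctrl.wait(.2); f0=Fm(); st("pre"); print("f0",f0)
if thread(.105): 
    print("d,z",loc())
E
```

```text
down t=21.4 tcp [ 0.5929 -0.1655  0.1499] F [0.1419 0.8566 1.0928] w 0.548
gripped t=21.8 tcp [ 0.5931 -0.1657  0.1501] F [-1.1508  0.4306  6.2851] w 0.244
lifted t=22.3 tcp [ 0.592  -0.1654  0.2081] F [ 0.2074 -0.0973 -2.7367] w 0.245
pre t=24.6 tcp [0.4512 0.1838 0.208 ] F [ 0.1914 -0.0816 -1.6289] w 0.243
f0 [-0.129  -0.037  -2.2928]
threaded t=25.9 tcp [0.514  0.1994 0.208 ] F [-0.3343 -0.6248 -2.8696] w 0.244
slid t=26.8 tcp [0.5578 0.2099 0.2004] F [-0.5512 -0.3034 -2.5949] w 0.249
True
on bar t=27.3 tcp [0.5578 0.2101 0.1959] F [0.7793 0.3962 2.7093] w 0.243
d,z (np.float64(0.10510839111858257), np.float64(0.1958952916803495))
```

```bash
cat >> arm.py <<'E'
def home(d1,f0,z=.1964):
    p=loc(); ctrl.move_l([*bar(p[0],0)[:2],z],.02); hit=ctrl.move_l([*bar(d1,0)[:2],z],.03,until_force=5); print("near",hit,loc(),Fm())
    d=steps(loc()[0] if hit else d1,z,.001,2.5,f0,12)
    return steps(d,z,.0005,9.6,f0,14)
E
python3 - <<'E'
from arm import *
f0=np.array([-.13,0,-2.3])
d=home(.085,f0); print(d)
E
```

```text
near False (np.float64(0.08462485307357663), np.float64(0.19650114964998652)) [ 0.6086  0.0466 -0.0323]
cmd d 0.0840 at 0.0841 z 0.1964 axial 1.1 Fz 0.7 False
cmd d 0.0830 at 0.0831 z 0.1963 axial 2.0 Fz 0.4 False
cmd d 0.0820 at 0.0820 z 0.1964 axial 1.4 Fz 1.0 False
cmd d 0.0810 at 0.0809 z 0.1964 axial 1.3 Fz 0.5 False
cmd d 0.0800 at 0.0800 z 0.1964 axial 1.6 Fz 0.8 False
cmd d 0.0790 at 0.0793 z 0.1963 axial 4.3 Fz 1.2 False
cmd d 0.0785 at 0.0790 z 0.1962 axial 5.6 Fz 1.6 False
cmd d 0.0780 at 0.0788 z 0.1961 axial 7.2 Fz 1.9 False
cmd d 0.0775 at 0.0786 z 0.1960 axial 8.5 Fz 2.5 False
cmd d 0.0770 at 0.0784 z 0.1959 axial 9.3 Fz 2.8 False
cmd d 0.0765 at 0.0781 z 0.1958 axial 10.2 Fz 2.8 False
0.0765
```

```bash
sed -i 's/steps(d,z,-.0012/steps(d,z,-.0018/' arm.py; python3 - <<'E'
from arm import *
f0=np.array([-.13,0,-2.3])
letgo(.0765,.1964,f0,.0005)
p=np.array(ctrl.read_tool_pos()); ctrl.move_l([*(p[:2]-.10*U),.26],.25)
pick((.4636,-.1258),-.1,.098)
ctrl.move_l(bar(.215,.173),.2,q(YB)); ctrl.wait(.2); f0=Fm(); st("pre"); print("f0",f0)
if thread(.13): print("d,z",loc())
E
```

```text
held axial 10.7 dist 0.0781 z 0.1958
cmd d 0.0783 at 0.0788 z 0.1956 axial -2.7 Fz 3.2 True
eased F [-0.5999 -0.8926  0.8618]
open t=34.0 tcp [0.5839 0.2165 0.1969] F [ 0.9062 -0.4306 -0.1799] w 0.548
clear t=34.7 tcp [0.5836 0.2165 0.2594] F [ 0.1053 -0.0438  0.0493] w 0.548
down t=37.2 tcp [ 0.4641 -0.1258  0.1335] F [-0.054  -0.442   0.2118] w 0.552
gripped t=37.6 tcp [ 0.4643 -0.126   0.1339] F [-1.5186 -0.9479  6.144 ] w 0.245
lifted t=38.1 tcp [ 0.4634 -0.1254  0.1925] F [-0.4168 -0.6705 -2.2066] w 0.247
pre t=40.1 tcp [0.4512 0.1837 0.2081] F [-0.4968  0.5206 -1.6563] w 0.248
f0 [-0.0724  0.1983 -1.3996]
threaded t=41.4 tcp [0.514  0.1993 0.208 ] F [ 0.1237  0.4967 -1.5795] w 0.243
slid t=41.9 tcp [0.5338 0.2039 0.2001] F [ 0.712  -0.4787 -1.2523] w 0.243
True
on bar t=42.4 tcp [0.5336 0.2042 0.1953] F [0.965 0.452 2.905] w 0.247
d,z (np.float64(0.13003827348345595), np.float64(0.19525364743089363))
```

```bash
sed -i 's/steps(d,z,-.0018/steps(d,z,-.0010/' arm.py; python3 - <<'E'
from arm import *
f0=np.array([-.07,0,-1.4])
d=home(.1125,f0,.1961); print(d)
E
```

```text
near False (np.float64(0.11209749998652424), np.float64(0.19617161783956888)) [ 0.7063  0.2041 -0.3461]
cmd d 0.1115 at 0.1116 z 0.1961 axial 0.5 Fz 0.1 False
cmd d 0.1105 at 0.1105 z 0.1961 axial 0.7 Fz 0.2 False
cmd d 0.1095 at 0.1094 z 0.1961 axial 0.6 Fz 0.0 False
cmd d 0.1085 at 0.1084 z 0.1961 axial 0.3 Fz 0.0 False
cmd d 0.1075 at 0.1076 z 0.1960 axial 2.0 Fz 0.1 False
cmd d 0.1065 at 0.1073 z 0.1958 axial 5.2 Fz 1.3 False
cmd d 0.1060 at 0.1072 z 0.1957 axial 6.5 Fz 2.1 False
cmd d 0.1055 at 0.1070 z 0.1955 axial 8.3 Fz 2.4 False
cmd d 0.1050 at 0.1068 z 0.1955 axial 9.5 Fz 3.1 False
cmd d 0.1045 at 0.1066 z 0.1953 axial 10.8 Fz 3.4 False
0.1045
```

```bash
python3 - <<'E'
from arm import *
import cv2
f0=np.array([-.07,0,-1.4])
letgo(.1045,.1961,f0,.0005)
p=np.array(ctrl.read_tool_pos()); ctrl.move_l([p[0]-.02,p[1]-.2,.3],.3)
ctrl.wait(.5);st("away")
c=ctrl.capture("scene")["frame"][...,::-1]; t=ctrl.capture("top")["frame"][...,::-1]
cv2.imwrite("pics/h3.png",np.hstack([cv2.resize(c[190:290,290:390],(400,400),interpolation=cv2.INTER_CUBIC),cv2.resize(t[160:260,270:370],(400,400),interpolation=cv2.INTER_CUBIC)]))
E
```

```text
held axial 10.4 dist 0.1065 z 0.1954
cmd d 0.1055 at 0.1068 z 0.1956 axial 7.2 Fz 2.2 False
eased F [-6.86   -0.9802  1.1351]
open t=48.6 tcp [0.5579 0.2099 0.1968] F [ 0.0082  0.0806 -0.1746] w 0.551
clear t=49.2 tcp [0.5576 0.2099 0.2594] F [-0.969   0.47    0.3028] w 0.550
away t=50.6 tcp [0.5376 0.0102 0.2999] F [1.3098 0.7859 0.2345] w 0.550
```

View pics/h3.png

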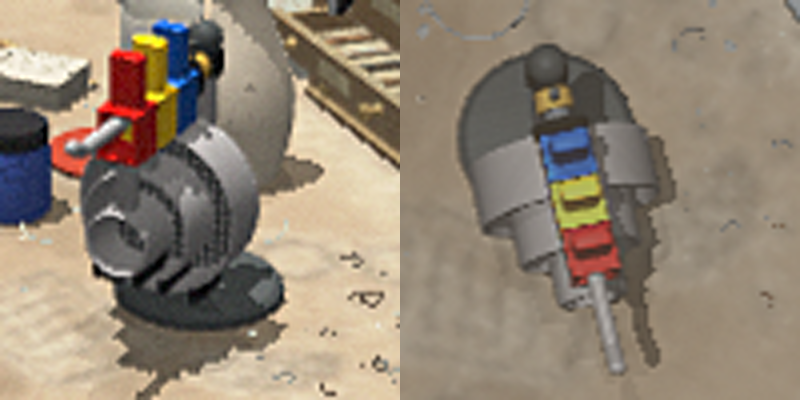

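The picture shows the blue, yellow and red sleeves in an unbroken row along the bar, with lugs at (172,50), (150,65) and (126,80) and the drums nested. The arm is clear, so I hand in.

```bash
python3 -c "
from station import ctrl
print(ctrl.sign_off())"
```

```text
the job is handed in; nothing more can be done
None
```

I handed the job in after about 51 s with all three strainers hung in order (blue, yellow, red), each pressed home at about 10 N; the last picture shows them hanging upright, nested and snug, though a gap much under 1 mm would not show at that resolution.

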